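# Pack the dumpling press and rolling pin into their case

### The arm

A 6-joint arm with a two-finger parallel gripper is mounted at the origin on the work surface. World frame = base frame: x ahead of the robot, y to its left, z up, the work surface at z = 0. Lengths are in m, angles in rad, forces in N, time in s.
With the tool pointing down it reaches from about 0.325 to 0.775 m from the base axis. Payload 5.5 kg.
Tool frame: the origin (TCP) lies between the finger pads; the fingertips stand 8 mm ahead of it and the grasp point (between the pads) lies 11 mm behind it (tcp_to_tips is the distance from the TCP to the fingertips, in m); z points along the fingers, y is the direction in which the jaws open and shut (so a half turn about z gives the same grasp; the last joint's range is limited). The gripper opens to 88 mm and grips with 3 to 60 N. Pads are 20 mm wide; open, the fingers measure 115 mm over their backs; the gripper's body (75 mm by 178 mm) begins 61 mm behind the grasp point.
Start: joints at [1.26, 0.091, 1.231, -0, 1.82, -0.057], TCP at [0.151, 0.581, 0.194] pointing down, gripper open.
Joint ranges: [-2.87, 2.87], [-0.86, 2.18], [0.17, 2.46], [-1.51, 4.65], [0.06, 2.69], [-2.65, 2.65]. Speed limits (rad/s): [2.57, 2.57, 3.01, 3.14, 3.14, 3.14].

### API

Orientations are given as a unit quaternion [w, x, y, z].
In Python, from bench import * gives the robot as it stands. Calls block until the motion is done:
- move_to(position, orientation): joint-space move of the TCP to a pose.
- move_l(position, speed=0.15, orientation=None): straight line of the TCP; orientation=None keeps the orientation; speed is the mean speed in m/s.
- movej(angles): joint-space move.
- gripper_open() and close(): open the fingers fully, or close them until they stop; the grip force is fixed at half the most.
- hold(seconds).
- inverse_kinematics(position, orientation): joint angles nearest the present ones, or None.
- state(): the state.
- get_image(name): name is "scene" or "top" or "wrist"; returns a dict with "frame" (420x560x3 uint8, blue, green, red), "depth" (420x560 float32, m along the optical axis (not along the pixel's ray), 0 where there is no reading), "camera_matrix" (3x3 intrinsics, pixels), "view" (4x4, takes a point from world to camera coordinates). Camera axes: x right, y up, looking along -z (the intrinsics and any distortion apply to the point x, -y, -z); pixel columns grow to the right and rows downward; lengths in m; the calibration is good to about 2 mm. A picture is of the moment at which its call begins.
A pose or a line that the arm cannot do raises IKError and nothing moves.
- job_done(): hands the job in, once; it reports no verdict.
The state is a dict: "time": time; "joint_pos": joint angles; "dq": joint speeds; "joint_torque": joint torques, N m; "ee_pos": TCP position; "ee_rot": TCP orientation; "ft_force": force on the tool from outside, world axes, zero at the start; "moment": the same for the moment, N m; "finger_gap": finger opening in m.
Only numpy, scipy, OpenCV 4.12 (cv2) and the standard library are available. Lean on these libraries where they do the work, as an engineer would, in place of code of your own. Each camera call takes 0.05 s, during which the arm holds its last target.

### The job

Pack the dumpling set away: lay the half-moon dumpling press right side up in its half-moon cutout in the storage case and press it fully home, and press the rolling pin, which is only resting in its channel, fully home at both ends too. The sprung beads in the cutouts grip, so push firmly until each piece sits level on the bottom; leave the other things on the table where they are.

Things in the scene. Friction and masses are not known exactly. Their poses are not given: they have to be found in the camera images.
- case: Fixed wooden case with rigid grey insert, 172 (x) by 238 (y) by 33 mm high. Origin: centre of underside, on the table. Frame and insert tops level at z = 33 mm; cutouts have vertical walls and flat floors at z = 8 mm (25 mm deep). Smooth sprung beads stick 5 to 6 mm out of their walls: a laid piece rests on them 7 to 13 mm above home; a push of 4 to 12 N from above sends it home, where they hold it.
- moon_cutout (a point): Centre of the half-moon cutout at the insert's top level (case x = -35, y = 0, z = 33 mm), axes as the case. It is the dumpling press's outline with 2.5 mm clearance all round (61 by 121 mm): straight wall on the case's -x side, bow towards +x. Two beads on the straight wall, 28 mm either side of its middle, two on the bow, 26 degrees either side of its crown, 15 mm above the floor.
- pin_channel (a point): Centre of the rolling pin's straight channel at the insert's top level (case x = 49, y = 0, z = 33 mm), axes as the case. It runs along the case's y, 34 mm wide and 196 mm long. Two beads on each long wall, 55 mm either side of the middle, 18 mm above the floor.
- dumpling_press: Loose half-moon block of white plastic, flat on the table left or right of the case; 28 mm high, 0.11 kg. Origin: centre of underside. Straight side, 116 mm long, at x = -28 mm; bow of 58 mm radius to +x, cut flat at x = +28: 56 mm wide to grip at y = 0. Sides vertical, lowest 20 mm tapering in by 8 mm. Home: x along case x, underside at case z = 8 mm, top 3 mm above the insert.
- press_top (a point): Centre of the dumpling press's flat top, 28 mm above its underside. Pushed only here, the press may stay a few mm high along its straight side or its crown; pushing about 19 mm to either side along its x levels it.
- rolling_pin: Loose wooden rolling pin without handles: round-ended rod, 28 mm diameter, 190 mm long along its y, 0.10 kg; origin at mid-length, 14 mm below its axis as built. It starts lying along its channel on the beads, top about 15 mm above the insert. Home: on the channel floor, axis at case z = 22 mm, top 3 mm above the insert.
- pin_middle (a point): Middle of the rolling pin, on its axis (14 mm radius around it).
- pin_end_a (a point): On the rolling pin's axis 81 mm from its middle, near the end towards its +y.
- pin_end_b (a point): On the rolling pin's axis 81 mm from its middle, near the end towards its -y.
- bowl: Bystander: blue ceramic bowl, 120 mm across, 55 mm high; origin centre of its underside. Left or right of the case, on the side opposite to the dumpling press.
- pot_lid: Bystander: aluminium pot lid with a knob, 140 mm across, 46 mm high, far right; origin centre of its underside.
- jar: Bystander: squat glass jar with a screw-top, 84 mm across, 85 mm high, beyond the case; origin centre of its underside.
- vinegar: Bystander: amber glass bottle, 60 mm across, 180 mm high, far left; origin centre of its underside.
- spoon: Bystander: wooden spoon lying on the table, far right; origin on its underside.
- saucer: Bystander: white saucer, 120 mm across, 18 mm high, near left; origin centre of its underside.

How it is judged:
At the end, for the whole second after the job is handed in: Press in its cutout within 6 mm, right side up, level within 0.06 rad, aligned within 0.1 rad, underside at most 2.5 mm above the cutout floor; pin in its channel, both ends at most 2.5 mm above home, middle within 6 mm across and 12 mm along; both at rest (x of dumpling_press in the frame of case between -0.041 and -0.029 m and y of dumpling_press in the frame of case between -0.006 and 0.006 m and z of dumpling_press in the frame of case between 0.004 and 0.0105 m and angle between dumpling_press's own z axis and vertical below 0.06 rad and angle between the x axis of dumpling_press and the x axis of case, either way round below 0.1 rad and z of pin_end_a in the frame of case between 0.018 and 0.0245 m and z of pin_end_b in the frame of case between 0.018 and 0.0245 m and x of pin_middle in the frame of case between 0.043 and 0.055 m and y of pin_middle in the frame of case between -0.012 and 0.012 m and linear speed of each of dumpling_press, rolling_pin below 0.02 m/s); the robot touches nothing.
It fails at once if a bystander (bowl, pot lid, jar, bottle, spoon or saucer) is shifted by more than 30 mm (distance of any of bowl, pot_lid, jar, vinegar, spoon, saucer from where it was at the start of the episode above 0.03 m).
It also fails if it takes over 64 s, if anything falls off the work surface, if the arm or the gripper's body presses on something with over 40 N, if the wrist force passes 120 N, or if a joint passes its speed limit or range.

## Working session

There is one attempt and no reset: what is moved stays moved. The work goes in short steps, each a Python script; the robot and the scene stay as the last script left them, time stands still between calls to the robot, and variables do not carry over. Pictures are saved under pics/ and viewed, and the job is handed in when it is done.

```bash
ls; mkdir -p pics; python3 - <<'E'
from bench import *
import cv2,numpy as np,pickle
d={}
for n in ["scene","top","wrist"]:
    g=get_image(n); d[n]=g; cv2.imwrite(f"pics/a_{n}.png",g["frame"])
    print(n,np.round(g["camera_matrix"],1).tolist(),np.round(g["view"],3).tolist())
pickle.dump(d,open("a.pkl","wb"))
s=state();print(s)
E
```

```text
pics
scene [[485.9, 0.0, 285.0], [0.0, 485.9, 210.1], [0.0, 0.0, 1.0]] [[0.689, 0.724, -0.013, -0.344], [-0.617, 0.597, 0.513, 0.322], [0.38, -0.346, 0.858, -1.731], [0.0, 0.0, 0.0, 1.0]]
top [[541.3, 0.0, 283.7], [0.0, 541.3, 206.1], [0.0, 0.0, 1.0]] [[0.027, -1.0, 0.013, -0.034], [0.995, 0.028, 0.101, -0.567], [-0.101, 0.01, 0.995, -1.424], [0.0, 0.0, 0.0, 1.0]]
wrist [[306.6, 0.0, 281.0], [0.0, 306.6, 208.3], [0.0, 0.0, 1.0]] [[0.251, 0.968, -0.001, -0.599], [-0.925, 0.24, -0.295, 0.035], [-0.286, 0.075, 0.955, -0.391], [0.0, 0.0, 0.0, 1.0]]
{'time': 0.15, 'joint_pos': array([ 1.26032919e+00,  9.17023958e-02,  1.23156643e+00, -4.97370840e-05,
        1.81980643e+00, -5.67097874e-02]), 'dq': array([ 9.09239883e-04,  3.82456435e-05, -2.27428568e-03, -4.53127858e-04,
       -1.18026759e-03,  3.09507298e-04]), 'joint_torque': array([ 8.85014924e-04, -4.47041702e+01, -4.06910634e+01,  6.98023243e-02,
        2.73351290e-02, -9.28181043e-05]), 'ee_pos': array([0.15057189, 0.58053342, 0.19318098]), 'ee_rot': array([-1.11629968e-04,  1.26544558e-01,  9.91960647e-01, -7.33243194e-04]), 'ft_force': array([ 0.26752848, -0.35830071,  0.57304463]), 'moment': array([-0.01800204,  0.02050053,  0.04687043]), 'finger_gap': 0.08782255554147375}
```

View pics/a_top.png

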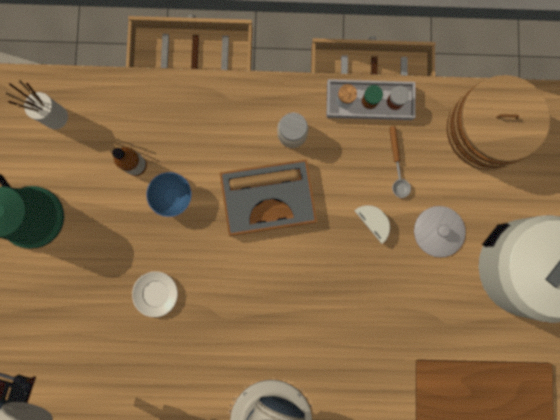

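View pics/a_scene.png

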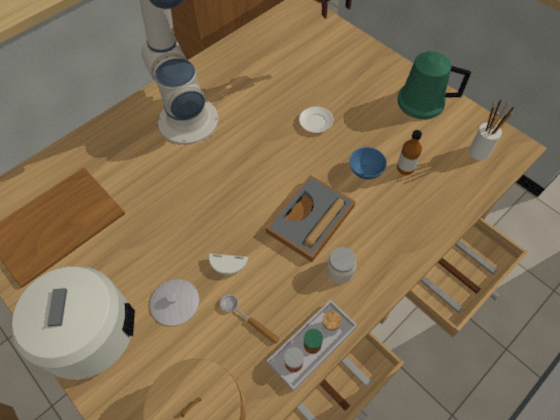

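```bash
cat > h.py <<'E'
import numpy as np,cv2
def ray(g,u,v):
    K=g["camera_matrix"];V=g["view"];R=V[:3,:3];t=V[:3,3]
    c=np.array([(u-K[0,2])/K[0,0],-(v-K[1,2])/K[1,1],-1.])
    return -R.T@t, R.T@c
def plane(g,u,v,z):
    o,d=ray(g,u,v);return o+d*(z-o[2])/d[2]
def proj(g,p):
    V=g["view"];K=g["camera_matrix"];c=V[:3,:3]@np.asarray(p)+V[:3,3]
    return K[0,0]*c[0]/-c[2]+K[0,2], K[1,1]*-c[1]/-c[2]+K[1,2]
E
python3 - <<'E'
import pickle,cv2,numpy as np
from h import *
d=pickle.load(open("a.pkl","rb"));f=d["top"]["frame"]
c=f[150:255,210:400];cv2.imwrite("pics/a_topz.png",cv2.resize(c,None,fx=4,fy=4,interpolation=cv2.INTER_CUBIC))
g=d["top"]
# white press mask
h=cv2.cvtColor(f,cv2.COLOR_BGR2HSV)
m=((h[...,1]<70)&(h[...,2]>150)).astype(np.uint8)*255
m2=np.zeros_like(m);m2[195:255,345:402]=m[195:255,345:402]
cn=max(cv2.findContours(m2,0,1)[0],key=cv2.contourArea)
P=np.array([plane(g,u,v,0.028)[:2] for u,v in cn[:,0]]).astype(np.float32)
r=cv2.minAreaRect(P*1000);print("press",r,cv2.contourArea(P*1000))
print(np.round(cv2.boxPoints(r)),P.mean(0), len(cn))
dp=g["depth"];print(dp[223,375],dp[223,400])
# case: brown frame + grey insert vs table
print(h[170:230:8,268].tolist(), h[198,200:240:4].tolist())
E
```

```text
press ((537.2657470703125, -265.4691467285156), (111.83208465576172, 57.20347595214844), 41.312255859375) 4860.900355509948
[[ 476. -281.]
 [ 514. -324.]
 [ 598. -250.]
 [ 560. -207.]] [ 0.5342234 -0.2622224] 92
1.4483163 1.4801608
[[30, 14, 91], [16, 129, 148], [23, 23, 89], [36, 13, 95], [14, 171, 88], [13, 172, 113], [14, 165, 127], [16, 55, 102]] [[17, 131, 113], [17, 130, 114], [16, 132, 112], [17, 125, 114], [16, 132, 135], [17, 128, 158], [15, 145, 128], [42, 14, 89], [40, 16, 93], [36, 14, 89]]
```

View pics/a_topz.png

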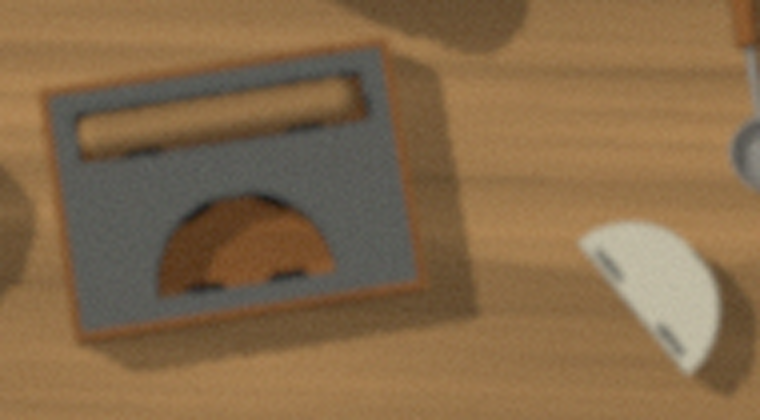

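View pics/a_wrist.png

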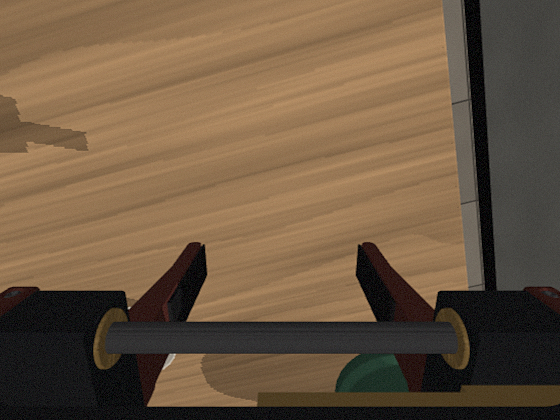

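```bash
cat >> h.py <<'E'
def q(yaw): # tool down, tool y at yaw
    a=(yaw+np.pi/2)/2; return [0,float(np.cos(a)),float(np.sin(a)),0]
E
python3 - <<'E'
import pickle,cv2,numpy as np
from h import *
d=pickle.load(open("a.pkl","rb"))
for n,(r0,r1,c0,c1) in dict(top=(155,245,215,322)).items():
    g=d[n];f=g["frame"];h=cv2.cvtColor(f,cv2.COLOR_BGR2HSV)
    m=np.zeros(f.shape[:2],np.uint8);m[r0:r1,c0:c1]=((h[...,1]<70)&(h[...,2]<125))[r0:r1,c0:c1]*255
    m=cv2.morphologyEx(m,cv2.MORPH_OPEN,np.ones((3,3)))
    cn=max(cv2.findContours(m,0,1)[0],key=cv2.contourArea)
    P=np.array([plane(g,u,v,0.033)[:2] for u,v in cn[:,0]]).astype(np.float32)*1000
    r=cv2.minAreaRect(P);print(n,r)
E
python3 - <<'E'
from bench import *
from h import *
import pickle
d={}
for n,(x,y,yaw) in dict(press=(0.50,-0.23,-0.85),case=(0.50,0.01,0.15)).items():
    move_to([x,y,0.30],q(yaw)); hold(0.3)
    g=get_image("wrist");d[n]=g;cv2.imwrite(f"pics/b_{n}.png",g["frame"])
    s=state();print(s["time"],s["joint_pos"],s["ee_pos"],s["ft_force"])
pickle.dump(d,open("b.pkl","wb"))
E
```

```text
top ((591.5728149414062, 25.71245574951172), (157.57505798339844, 224.23583984375), 10.36678695678711)
3.6167 [-4.92626458e-01  5.82998918e-03  1.12872534e+00  3.16118928e-05
  2.00702162e+00  3.57072888e-01] [ 0.50008431 -0.22982785  0.30001078] [ 0.4703951  -0.06519544  0.12275464]
4.9167 [-4.95064575e-02 -1.27049479e-01  1.25636471e+00 -5.17597165e-05
  2.01252250e+00 -1.97913314e-01] [0.50012047 0.00924456 0.29987901] [ 0.04057562  0.04392411 -0.1260677 ]
```

View pics/b_press.png

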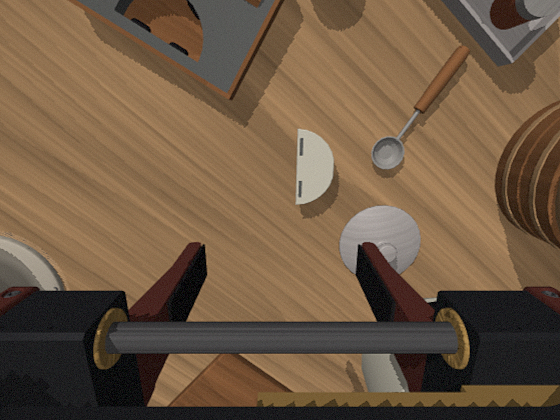

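View pics/b_case.png

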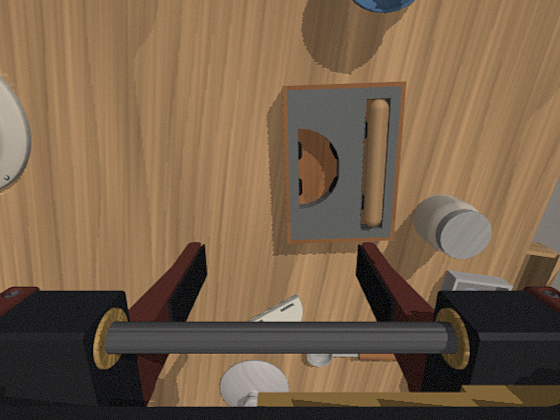

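```bash
python3 - <<'E'
import pickle,cv2,numpy as np
from h import *
d=pickle.load(open("b.pkl","rb"))
g=d["press"];f=g["frame"];h=cv2.cvtColor(f,cv2.COLOR_BGR2HSV)
m=np.zeros(f.shape[:2],np.uint8);m[122:210,285:340]=((h[...,1]<70)&(h[...,2]>140))[122:210,285:340]*255
m=cv2.morphologyEx(m,cv2.MORPH_CLOSE,np.ones((9,9)))
cn=max(cv2.findContours(m,0,1)[0],key=cv2.contourArea)
P=np.array([plane(g,u,v,0.028)[:2] for u,v in cn[:,0]]).astype(np.float32)*1000
r=cv2.minAreaRect(P);print("press",r, np.round(cv2.boxPoints(r)))
g=d["case"];f=g["frame"];h=cv2.cvtColor(f,cv2.COLOR_BGR2HSV)
m=np.zeros(f.shape[:2],np.uint8);m[80:245,282:408]=((h[...,1]<70)&(h[...,2]<140))[80:245,282:408]*255
m=cv2.morphologyEx(m,cv2.MORPH_OPEN,np.ones((3,3)))
cn=max(cv2.findContours(m,0,1)[0],key=cv2.contourArea)
P=np.array([plane(g,u,v,0.033)[:2] for u,v in cn[:,0]]).astype(np.float32)*1000
r=cv2.minAreaRect(P);print("case",r)
# pin: 
m=np.zeros(f.shape[:2],np.uint8);m[92:235,360:392]=((h[...,1]>90)&(h[...,2]>110))[92:235,360:392]*255
cn=max(cv2.findContours(m,0,1)[0],key=cv2.contourArea)
P=np.array([plane(g,u,v,0.038)[:2] for u,v in cn[:,0]]).astype(np.float32)*1000
r2=cv2.minAreaRect(P);print("pin",r2)
for n in d:
  G=d[n]; 
  print(n,[np.round(x) for x in ()])
E
python3 - <<'E'
import pickle,cv2
d=pickle.load(open("b.pkl","rb"))
cv2.imwrite("pics/b_z1.png",cv2.resize(d["case"]["frame"][75:250,270:420],None,fx=3.3,fy=3.3,interpolation=2))
E
```

```text
press ((534.8251953125, -266.0597229003906), (114.16842651367188, 56.05537796020508), 40.59886169433594) [[ 473. -282.]
 [ 510. -324.]
 [ 596. -250.]
 [ 560. -208.]]
case ((589.1510620117188, 25.360397338867188), (159.3626708984375, 225.09588623046875), 10.408266067504883)
pin ((638.7590942382812, 38.3074951171875), (23.09688377380371, 184.9853057861328), 10.82698917388916)
press []
case []
```

View pics/b_z1.png

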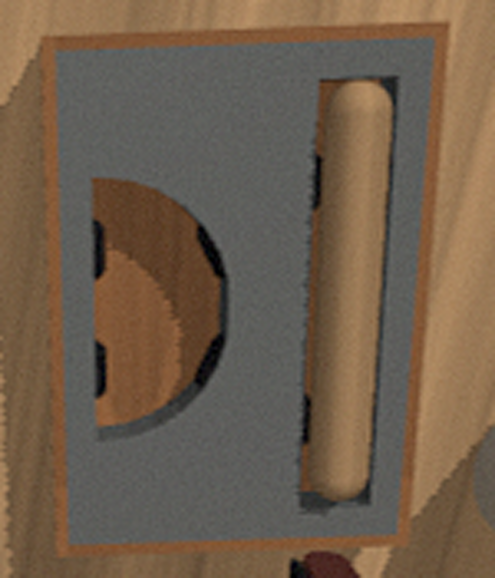

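```bash
python3 - <<'E'
from bench import *
from h import *
yaw=np.radians(-49.1)
gripper_open()
move_to([0.5355,-0.266,0.12],q(yaw))
move_l([0.5355,-0.266,0.026],0.1)
print(state()["ee_pos"],state()["ft_force"])
close()
s=state();print(s["time"],s["finger_gap"],s["ft_force"],s["ee_pos"])
move_l([0.5355,-0.266,0.16],0.12)
s=state();print(s["time"],s["finger_gap"],s["ft_force"])
for n in ("wrist","scene"):
    g=get_image(n);cv2.imwrite(f"pics/c_{n}.png",g["frame"])
E
```

```text
[ 0.53602921 -0.2662988   0.02699734] [0.45621353 0.20828578 0.032448  ]
8.825 0.00022105963183109275 [ 0.01941232 -0.09649486 -0.29684926] [ 0.53549978 -0.2659765   0.02598402]
10.0917 0.00030221544853932856 [-0.26032942  0.15345624  0.36326313]
```

View pics/c_wrist.png

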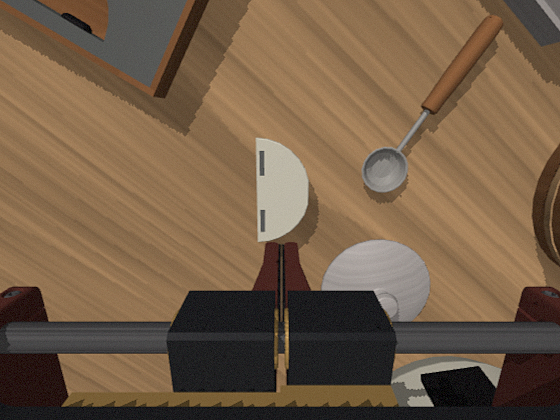

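View pics/c_scene.png

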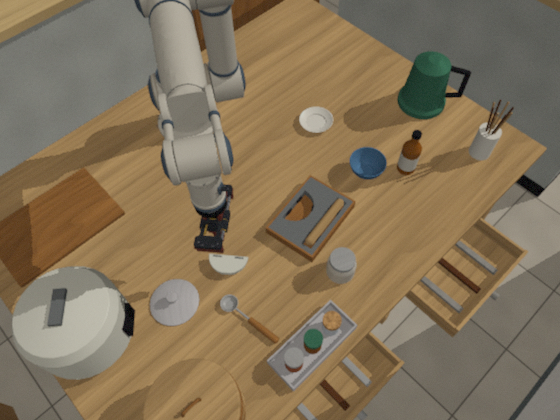

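```bash
python3 - <<'E'
from bench import *
from h import *
import pickle
g=get_image("wrist");t=get_image("top");s=state()
pickle.dump((g,t),open("c.pkl","wb"))
cv2.imwrite("pics/c_top.png",cv2.resize(t["frame"][150:280,210:430],None,fx=3.5,fy=3.5))
print(s["ee_pos"],"tcp px",proj(g,s["ee_pos"]),"ground below",proj(g,[*s["ee_pos"][:2],0.028]))
f=g["frame"];h=cv2.cvtColor(f,cv2.COLOR_BGR2HSV)
m=np.zeros(f.shape[:2],np.uint8);m[130:243,250:312]=((h[...,1]<70)&(h[...,2]>140))[130:243,250:312]*255
m=cv2.morphologyEx(m,cv2.MORPH_CLOSE,np.ones((9,9)))
cn=max(cv2.findContours(m,0,1)[0],key=cv2.contourArea)
P=np.array([plane(g,u,v,0.028)[:2] for u,v in cn[:,0]]).astype(np.float32)*1000
r=cv2.minAreaRect(P);print("press",r, np.round(cv2.boxPoints(r)))
E
```

```text
[ 0.53524235 -0.26585808  0.15917609] tcp px (np.float64(281.66767021934675), np.float64(240.37848455236144)) ground below (np.float64(281.70097286412613), np.float64(192.149957828931))
press ((535.3170776367188, -266.1220397949219), (113.9813232421875, 55.756324768066406), 40.58112716674805) [[ 474. -282.]
 [ 510. -324.]
 [ 597. -250.]
 [ 560. -208.]]
```

View pics/c_top.png

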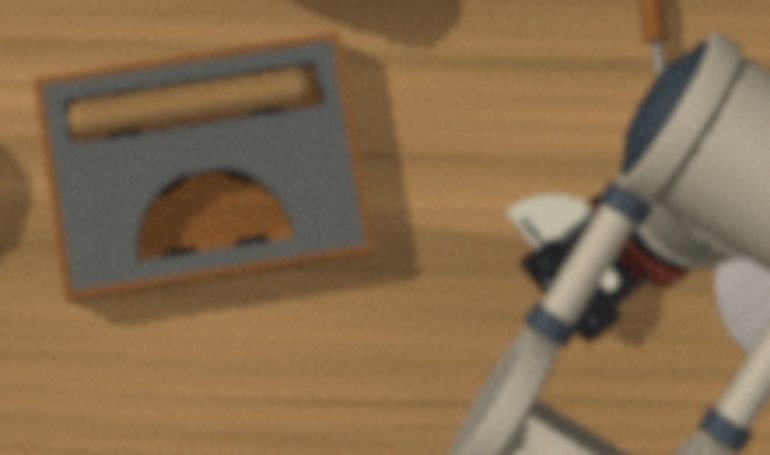

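```bash
python3 - <<'E'
from bench import *
from h import *
import pickle
g,t=pickle.load(open("c.pkl","rb"))
def zat(g,u,v):
    o,d=ray(g,u,v);return o+d*g["depth"][v,u]
for uv in [(285,190),(290,170),(280,215),(230,230),(275,265),(285,250)]: print(uv,np.round(zat(g,*uv),4))
gripper_open()
move_l([0.5355,-0.266,0.026],0.12)
print(state()["ee_pos"],state()["finger_gap"])
for n in ("wrist","scene"):
    g=get_image(n);f=g["frame"]
    if n=="scene": f=cv2.resize(f[170:300,150:310],None,fx=4.5,fy=4.5)
    cv2.imwrite(f"pics/d_{n}.png",f)
E
```

```text
(285, 190) [ 0.5392 -0.2671  0.0273]
(290, 170) [ 0.5591 -0.2568  0.0277]
(280, 215) [ 0.5141 -0.2817  0.0269]
(230, 230) [ 0.452  -0.2543 -0.002 ]
(275, 265) [ 0.542  -0.2558  0.2162]
(285, 250) [ 0.5444 -0.2603  0.197 ]
[ 0.53613072 -0.26634132  0.02719568] 0.08734889434781981
```

View pics/d_wrist.png

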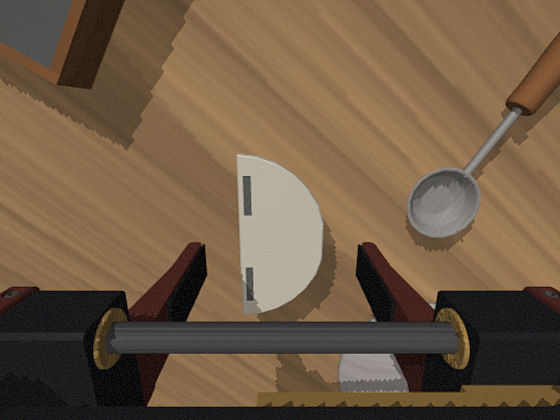

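View pics/d_scene.png

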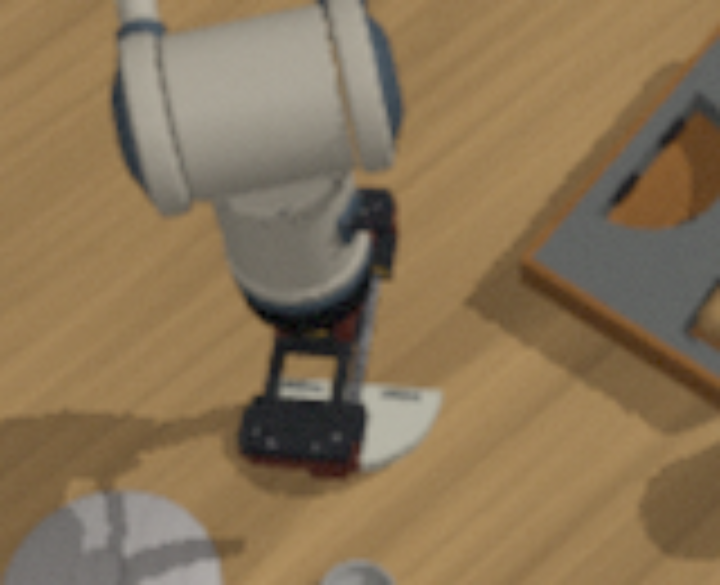

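```bash
python3 - <<'E'
from bench import *
from h import *
def zat(g,u,v):
    o,d=ray(g,u,v);return o+d*g["depth"][v,u]
g=get_image("wrist");s=state()
R=np.array([[0,0,0]]);print(s["ee_pos"],s["joint_pos"],s["ft_force"])
print("cam",-g["view"][:3,:3].T@g["view"][:3,3])
for uv in [(200,246),(203,250),(204,260),(200,275),(190,262),(365,246),(362,255),(370,260),(280,200),(250,240),(300,280),(200,225),(360,225)]: print(uv,np.round(zat(g,*uv),4),g["depth"][uv[1],uv[0]])
for y in (-.044,.044):
  for z in (-.011,0.008):
    yaw=np.radians(-49.1);p=s["ee_pos"]+np.array([np.cos(yaw)*y,np.sin(yaw)*y,-z]);print(y,z,proj(g,p))
E
```

```text
[ 0.53601515 -0.26629385  0.02703792] [-5.17913656e-01  1.16794462e-01  1.49964189e+00 -1.65724444e-05
  1.52347248e+00  3.39034832e-01] [ 0.50801513  0.04825542 -0.59891323]
cam [ 0.59687466 -0.21298291  0.2170169 ]
(200, 246) [ 0.5133 -0.2253  0.0581] 0.17276654
(203, 250) [ 0.5122 -0.228   0.0577] 0.17399351
(204, 260) [ 0.5071 -0.2323  0.057 ] 0.17661516
(200, 275) [ 0.5042 -0.2348  0.0672] 0.1679728
(190, 262) [ 0.5128 -0.2252  0.0769] 0.15492067
(365, 246) [ 0.5746 -0.2939  0.0613] 0.16945234
(362, 255) [ 0.5708 -0.2932  0.0675] 0.16418996
(370, 260) [ 0.5729 -0.2938  0.076 ] 0.15576436
(280, 200) [ 0.5565 -0.2474  0.0267] 0.19751954
(250, 240) [ 0.5226 -0.2503  0.0276] 0.20472132
(300, 280) [ 0.5217 -0.296   0.0268] 0.21457154
(200, 225) [ 0.496  -0.2195 -0.0014] 0.23242044
(360, 225) [ 0.5754 -0.311  -0.0009] 0.23198904
-0.044 -0.011 (np.float64(212.0885881160067), np.float64(247.03145548950673))
-0.044 0.008 (np.float64(217.92697432450757), np.float64(235.6692522435756))
0.044 -0.011 (np.float64(350.56506045980217), np.float64(246.93429216145634))
0.044 0.008 (np.float64(344.60033785666667), np.float64(235.58613232089186))
```

```bash
python3 - <<'E'
from bench import *
from h import *
def zat(g,u,v):
    o,d=ray(g,u,v);return o+d*g["depth"][v,u]
for z in (0.010,-0.002,-0.010):
    move_l([0.5355,-0.266,z],0.06)
    hold(0.1)
    s=state();g=get_image("wrist")
    print(np.round(s["ee_pos"],4),np.round(s["ft_force"],1),[np.round(zat(g,*p)[2],4) for p in [(200,246),(203,250),(204,256),(363,249)]])
cv2.imwrite("pics/e_wrist.png",g["frame"])
E
```

```text
[ 0.5355 -0.266   0.01  ] [ 0.9 -0.5  1. ] [np.float64(0.0409), np.float64(0.041), np.float64(0.0404), np.float64(0.0457)]
[ 0.5355 -0.266  -0.0021] [-0.8 -0.  -0.3] [np.float64(0.0292), np.float64(0.0288), np.float64(0.028), np.float64(0.0327)]
[ 0.5354 -0.2659 -0.0101] [ 0.  -0.6  0. ] [np.float64(0.0203), np.float64(0.0209), np.float64(0.0198), np.float64(0.0245)]
```

View pics/e_wrist.png

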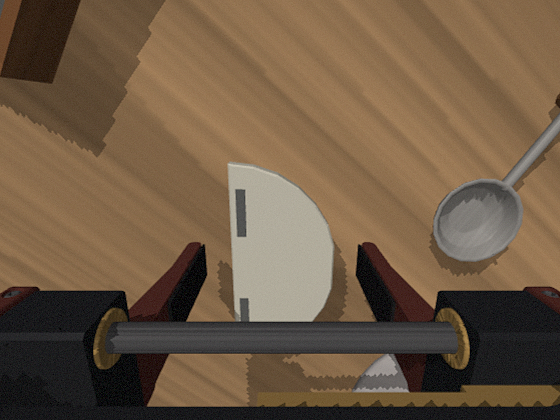

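```bash
python3 - <<'E'
from bench import *
from h import *
move_l([0.5355,-0.266,-0.0125],0.06)
close()
s=state();print(s["time"],s["finger_gap"],s["ft_force"],s["ee_pos"])
if s["finger_gap"]>0.04:
    move_l([0.5355,-0.266,0.10],0.12)
    hold(0.2)
    s=state();print(s["time"],s["finger_gap"],s["ft_force"])
    g=get_image("wrist");cv2.imwrite(f"pics/f_wrist.png",g["frame"])
E
```

```text
15.4333 0.055338466394828596 [-0.0727202  -0.4484128  -0.24944051] [ 0.53554908 -0.26603416 -0.01243475]
16.725 0.05537396794374576 [ 0.08605308 -0.33402535 -0.04167869]
```

View pics/f_wrist.png

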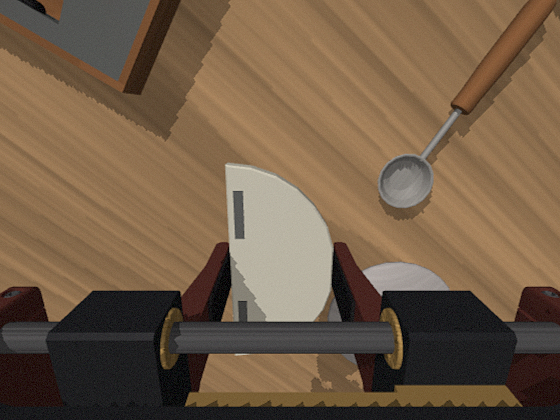

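```bash
python3 - <<'E'
from bench import *
from h import *
yaw=np.radians(10.4)
p=[0.5558,0.0192]
move_to(p+[0.10],q(yaw))
move_l(p+[0.03],0.12)
g=get_image("wrist");cv2.imwrite(f"pics/g_wrist.png",g["frame"])
for z in (0.02,0.014,0.009,0.006):
    move_l(p+[z],0.06)
    s=state();print(s["time"],np.round(s["ee_pos"],4),np.round(s["ft_force"],1),s["finger_gap"])
    if abs(s["ft_force"][2])>10: break
g=get_image("wrist");cv2.imwrite(f"pics/g2_wrist.png",g["frame"])
E
```

```text
18.975 [0.5555 0.0192 0.0195] [-0.8 -0.5 -1. ] 0.055685334185266215
19.225 [0.5554 0.0192 0.0134] [ 0.1  0.2 -1.1] 0.055447245609906895
19.475 [0.5553 0.0192 0.0083] [-0.8 -0.7 -1.8] 0.055730282085288164
19.725 [0.5558 0.0192 0.0059] [ 0.7 -0.9 -1.3] 0.055577278319057795
```

View pics/g_wrist.png

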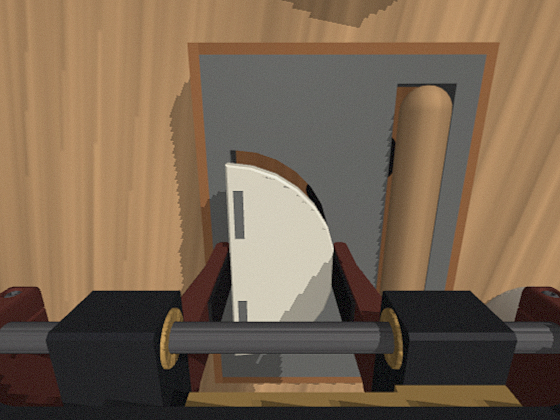

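View pics/g2_wrist.png

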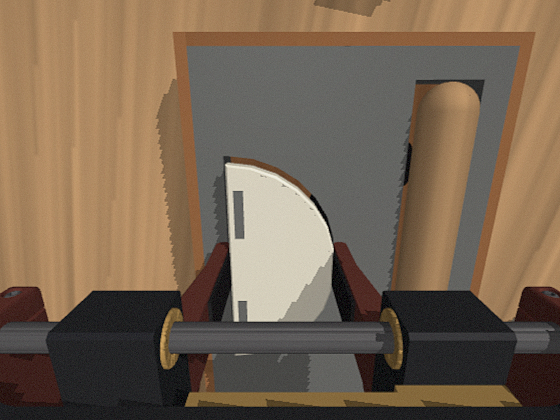

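```bash
cat >> h.py <<'E'
C=np.array([0.5902,0.0255]);YAW=np.radians(10.4)
def cw(x,y):
    c,s=np.cos(YAW),np.sin(YAW);return C+np.array([c*x-s*y,s*x+c*y])
E
cat > push.py <<'E'
from bench import *
from h import *
def push(x,y,zhi,zlo,fmax=35,step=0.002,speed=0.05):
    p=[float(a) for a in cw(x,y)]
    log=[];z=zhi
    while z>zlo:
        z-=step
        move_l(p+[z],speed); s=state();f=s["ft_force"][2]
        log.append((round(s["ee_pos"][2]*1000,1),round(float(f),1)))
        if abs(f)>fmax: break
    print((x,y),"t",round(s["time"],2),log)
E
python3 - <<'E'
from push import *
gripper_open()
p=[float(a) for a in cw(-35,0)/1] if 0 else [0.5558,0.0192]
move_l(p+[0.06],0.12)
close()
s=state();print(s["time"],s["finger_gap"])
push(-0.035,0,0.022,0.002)
move_l(p+[0.06],0.15)
g=get_image("wrist");cv2.imwrite(f"pics/h_wrist.png",g["frame"])
E
```

```text
22.4 -1.5276107165632373e-05
(-0.035, 0) t 25.6 [(np.float64(20.4), 1.1), (np.float64(18.1), 0.0), (np.float64(16.0), 0.9), (np.float64(14.4), 3.1), (np.float64(13.0), 4.7), (np.float64(10.9), 5.3), (np.float64(8.9), 5.2), (np.float64(7.8), 7.3), (np.float64(7.6), 17.6), (np.float64(7.6), 26.4)]
```

View pics/h_wrist.png

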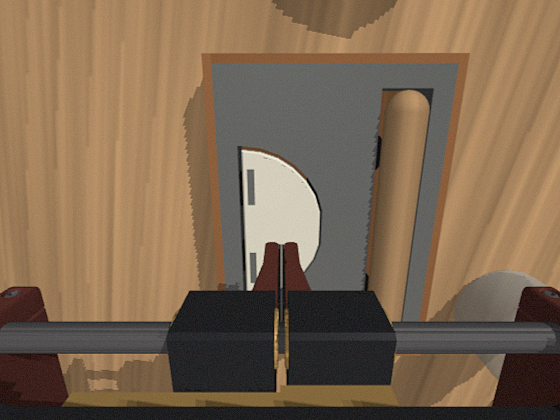

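```bash
python3 - <<'E'
from push import *
push(-0.035-0.019,0,0.014,0.002,30,0.003)
move_l([float(a) for a in cw(-0.054,0)]+[0.016],0.15)
push(-0.035+0.019,0,0.014,0.002,30,0.003)
move_l([float(a) for a in cw(-0.016,0)]+[0.03],0.15)
move_l([float(a) for a in cw(0.049,0)]+[0.03],0.15)
push(0.049,0,0.022,0.002,35,0.0025)
move_l([float(a) for a in cw(0.049,0)]+[0.06],0.2)
g=get_image("wrist");cv2.imwrite(f"pics/i_wrist.png",g["frame"])
E
```

```text
(-0.054000000000000006, 0) t 28.13 [(np.float64(11.5), -0.2), (np.float64(7.9), 0.5), (np.float64(7.7), 12.8), (np.float64(7.6), 28.4)]
(-0.016000000000000004, 0) t 30.05 [(np.float64(10.9), 0.5), (np.float64(8.0), 0.0), (np.float64(7.7), 10.4), (np.float64(7.5), 21.5)]
(0.049, 0) t 33.08 [(np.float64(19.1), -0.5), (np.float64(17.5), 3.4), (np.float64(15.6), 4.7), (np.float64(13.0), 4.8), (np.float64(9.6), 3.0), (np.float64(7.6), 6.1), (np.float64(7.5), 12.3), (np.float64(7.3), 19.8)]
```

View pics/i_wrist.png

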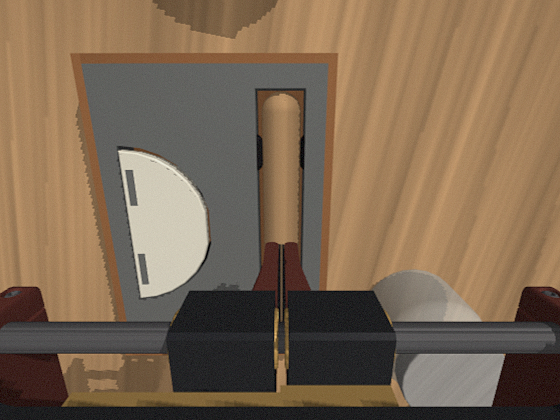

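```bash
python3 - <<'E'
from push import *
import pickle
for y in (0.06,-0.06):
    p=[float(a) for a in cw(0.049,y)]
    move_l(p+[0.03],0.2)
    push(0.049,y,0.014,0.002,28,0.003)
    move_l(p+[0.03],0.2)
move_to([0.50,0.01,0.25],q(0.18)); hold(0.3)
g=get_image("wrist");t=get_image("top");pickle.dump((g,t),open("j.pkl","wb"))
print(state()["time"],state()["ft_force"])
cv2.imwrite(f"pics/j_wrist.png",g["frame"])
def zat(u,v):
    d=np.median(g["depth"][v-1:v+2,u-1:u+2]);o,r=ray(g,u,v);return o+r*d
def pt(x,y,z):
    u,v=proj(g,[*cw(x,y),z]);return round(u),round(v)
for nm,x,y in [("pin a",.049,.081),("pin m",.049,0),("pin b",.049,-.081),("press c",-.035,0),("press -x",-.058,0),("press +x",-.012,0),("press +y",-.05,.045),("press -y",-.05,-.045),("insert",.015,0),("insert",.01,.09),("insert",.01,-.09)]:
    u,v=pt(x,y,.036);print(nm,u,v,round(zat(u,v)[2]*1000,1))
E
```

```text
(0.049, 0.06) t 35.33 [(np.float64(10.7), -0.1), (np.float64(8.0), 0.8), (np.float64(7.6), 8.1), (np.float64(7.4), 16.5)]
(0.049, -0.06) t 37.66 [(np.float64(10.5), 0.3), (np.float64(8.0), 0.1), (np.float64(7.6), 7.6), (np.float64(7.4), 16.0)]
39.3917 [-0.06671072  0.35412036  0.48817173]
pin a 394 115 35.4
pin m 387 178 35.2
pin b 381 235 34.9
press c 324 178 36.6
press -x 307 178 38.2
press +x 341 178 35.7
press +y 314 144 37.6
press -y 312 210 37.1
insert 362 178 32.1
insert 363 107 32.1
insert 353 241 32.7
```

View pics/j_wrist.png

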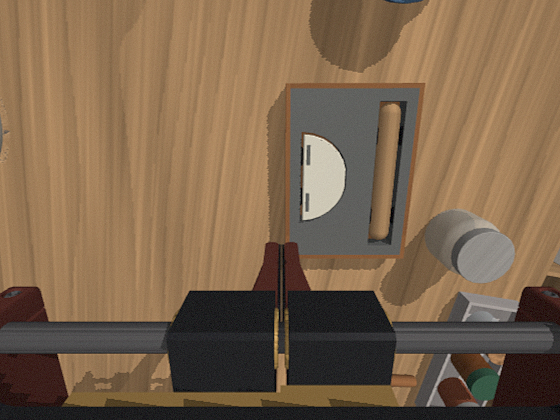

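```bash
cat > chk.py <<'E'
from push import *
def chk(name):
    move_to([0.50,0.01,0.25],q(0.18)); hold(0.3)
    gs=[get_image("wrist") for _ in range(4)];g=gs[0];D=np.mean([k["depth"] for k in gs],0)
    cv2.imwrite(f"pics/{name}.png",cv2.resize(g["frame"][75:265,275:435],None,fx=3.1,fy=3.1,interpolation=2))
    def fit(x0,x1,y0,y1):
        Q=[]
        for x in np.linspace(x0,x1,12):
            for y in np.linspace(y0,y1,16):
                u,v=proj(g,[*cw(x,y),.036]);u,v=round(u),round(v);o,r=ray(g,u,v);P=o+r*D[v,u];Q.append((x,y,P[2]))
        Q=np.array(Q);c=np.linalg.lstsq(np.c_[np.ones(len(Q)),Q[:,0]-(x0+x1)/2,Q[:,1]-(y0+y1)/2],Q[:,2],rcond=None)[0]
        return np.round(c,4)
    print("press z,dzdx,dzdy",fit(-.056,-.016,-.03,.03),"insert",fit(.008,.024,-.09,.09),fit(-.056,-.016,-.09,-.07),fit(-.056,-.016,.07,.09),"t",state()["time"])
    return g,D
E
python3 - <<'E'
from push import *
from chk import chk
p=[float(a) for a in cw(-0.054,0)]
move_to(p+[0.04],q(YAW))
push(-0.054,0,0.014,-0.01,45,0.003)
move_l(p+[0.05],0.2)
chk("k")
E
```

```text
(-0.054, 0) t 42.23 [(np.float64(10.9), 0.2), (np.float64(8.3), 1.5), (np.float64(7.7), 11.6), (np.float64(7.6), 26.1), (np.float64(7.5), 40.9), (np.float64(7.4), 55.7)]
press z,dzdx,dzdy [0.035  0.0627 0.0325] insert [0.0335 0.2136 0.0178] [ 0.0356 -0.0142  0.0969] [0.0326 0.0021 0.167 ] t 43.975
```

View pics/k.png

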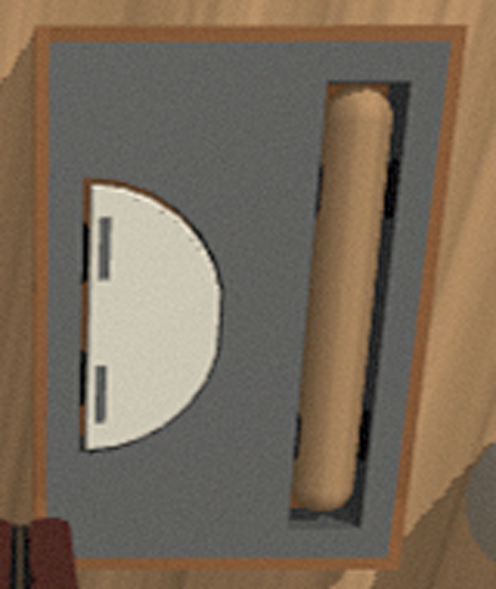

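```bash
cat > chk2.py <<'E'
from push import *
def chk2():
    gs=[get_image("wrist") for _ in range(4)];g=gs[0];D=np.median([k["depth"] for k in gs],0)
    f=g["frame"];h=cv2.cvtColor(f,cv2.COLOR_BGR2HSV)
    roi=np.zeros(f.shape[:2],bool);roi[85:255,285:425]=1
    def fit(m):
        m=cv2.erode((m&roi).astype(np.uint8),np.ones((5,5)))
        n,l,st,_=cv2.connectedComponentsWithStats(m)
        i=1+np.argmax(st[1:,4]);v,u=np.where(l==i)
        P=np.array([(lambda o,r:o+r*D[b,a])(*ray(g,a,b)) for a,b in zip(u,v)])
        c,s=np.cos(YAW),np.sin(YAW);d=P[:,:2]-C;L=np.c_[c*d[:,0]+s*d[:,1],-s*d[:,0]+c*d[:,1]]
        mu=L.mean(0);A=np.c_[np.ones(len(L)),L-mu];k=np.ones(len(L),bool)
        for _ in range(4):
            co=np.linalg.lstsq(A[k],P[k,2],rcond=None)[0];e=P[:,2]-A@co;k=abs(e)<2.5*np.std(e[k])
        return len(P),np.round(mu,4),np.round(co,4),round(float(np.std(e[k])),5)
    print("press",fit((h[...,1]<70)&(h[...,2]>150)))
    print("insert",fit((h[...,1]<60)&(h[...,2]<130)&(h[...,2]>60)))
    # outlines at top level
    for nm,m,z in (("press",(h[...,1]<70)&(h[...,2]>150),.036),("pin",(h[...,1]>60)&(h[...,2]>130)&(np.arange(560)>365)[None,:]&(np.arange(560)<408)[None,:],.022)):
        m=cv2.morphologyEx((m&roi).astype(np.uint8),cv2.MORPH_CLOSE,np.ones((5,5)))
        m=cv2.morphologyEx(m,cv2.MORPH_OPEN,np.ones((5,5)))
        cn=max(cv2.findContours(m,0,1)[0],key=cv2.contourArea)
        P=np.array([plane(g,a,b,z)[:2] for a,b in cn[:,0]])-C
        c,s=np.cos(YAW),np.sin(YAW);L=np.c_[c*P[:,0]+s*P[:,1],-s*P[:,0]+c*P[:,1]].astype(np.float32)
        print(nm,"case-frame rect",cv2.minAreaRect(L*1000))
E
python3 -c "
from chk2 import *
chk2()"
```

```text
press (2041, array([-0.0365,  0.0018]), array([0.035 , 0.0004, 0.0003]), 0.0004)
insert (10307, array([-0.0065,  0.0129]), array([ 0.032 , -0.0002,  0.0007]), 0.00041)
press case-frame rect ((-35.1760139465332, 0.3769645690917969), (54.942623138427734, 112.68812561035156), 1.1172360181808472)
pin case-frame rect ((53.07499694824219, 1.8563461303710938), (19.337751388549805, 182.16326904296875), 0.6031783819198608)
```

```bash
python3 -c "
from bench import *
job_done()"
```

```text
the job is handed in; nothing more can be done
```

I put the dumpling press in its cutout and pushed it home at the centre and on both sides. I pushed the rolling pin home at its middle and then 60 mm either side of it. I then drew the gripper clear and handed the job in at about 44 s. No verdict was reported.

**Last checks:**
- **Press:** its top sits 3.0 mm above the insert. It is level within 0.001 rad, turned about 0.02 rad, and centred at about (-35, 0) mm in the case frame.
- **Pin:** depth readings at its middle and both ends put its top about 3 mm above the insert, which is home. This was measured before one final push on the press, and the pin was not touched after it.
- **Bystanders:** no bystander looked moved, though I did not measure them.

**Failed or disagreed:**
- **First grasp:** it closed on air. Wrist depth showed the fingertips about 37 mm higher than the stated tool length implies, so I used the measured offset from then on.
- **Press tilt:** one depth spot check suggested the straight side was about 2 mm high, so I pushed it again, peaking at 56 N. A plane fit over the top then showed it level.
- **Depth check:** one fit on a fixed grid of points was thrown off by pixels outside the parts, so I discarded it.
- **Pin position:** its outline measured 53 mm across the case instead of 49 mm, and looked only about 19 mm wide. That is probably shading on the visible part, since the channel allows only 3 mm of play each way, but I did not confirm it another way.

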